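# Check a rubber bung with the hardness gauge and sort it

### The job

Check the red rubber bung in the metal test block with the hardness gauge: press the gauge slowly and upright onto the middle of its top until the foot sits flat, with a push of about 10 to 12 N and never over 25 N, and hold it there for a second while you read how far the needle goes. Stand the gauge back in its stand, then put the bung in the green tray if it read among the green marks (sound) or in the red tray if it read among the red ones (hardened). Leave the other bungs and everything else where they are.

Things in the scene. Friction and masses are not known exactly. Their poses are not given: they have to be found in the camera images.
- gauge: hand-held hardness gauge, 0.28 kg, upright in its stand at the start. Origin: centre of the foot's underside; z up its axis, x out of the dial. Round steel stem 18 mm thick, z 0 to 24 mm; grey dial case 30 mm (x) by 48 mm (y), z 24 to 74 mm; on top a black grip block 24 mm (x) by 32 mm (y), z 74 to 118 mm, steel cap to 122 mm. The round-ended pin, 6 mm thick, sticks out 5 mm below the foot
- gauge_grip (a point): middle of the gauge's black grip block, 96 mm above the gauge's origin on its axis: take it here from above, across the 32 mm (closing along the gauge's y); axes as the gauge
- pin_tip (a point): lower end of the gauge's sprung pin, 5 mm below the foot when free. The spring pushes back with 0.5 N at first touch and 8 N when the pin is pressed in flush with the foot. On rubber the pin partly sinks in and is partly pushed back: about 2.5 mm into a sound bung, 0.7 mm into a hardened one, by the time the foot lands
- gauge_foot: the gauge's foot: flat steel disc 18 mm in diameter at its very bottom, fixed to it; same origin and axes as the gauge. It lands on a bung when the push reaches 4 to 7 N; from there the force climbs steeply, and a foot that lands faster than a few mm/s strikes a hard peak. The reading counts only while the foot bears flat: a push of 10 to 12 N in all seats it well
- gauge_needle (a joint): turn of the gauge's needle, rad: 0 with the pin out (reading 0), 4.71 with the pin flush with the foot (reading 100), in proportion to the pin's travel. It turns clockwise from the lower left. Foot flat, a sound bung reads among the dial's green marks (35 to 65, 1.65 to 3.06 rad), a hardened one among the red (80 to 100, above 3.77 rad)
- gauge_stand: black block 90 x 90 x 34 mm, fixed, with an upright round bore 23 mm wide through its middle; origin: centre of its underside, z up. The gauge's stem and pin hang in the bore and its dial case rests on the block's top: the gauge's origin is then 10 mm above the table, over the block's centre. Any yaw of the gauge will do
- gauge_peak (a joint): turn of the red lazy hand on the same dial, same zero and scale as the needle: the needle pushes it ahead and it stays at the highest reading since the start (0 at the start), so the pin is to be pushed on nothing but the bung under test
- test_block: bare metal block 90 x 90 x 30 mm, fixed, with one bore 40 mm wide in its middle, in which the bung to be checked stands; origin: centre of its underside
- bung_board: wooden board 100 mm (x) by 260 mm (y), 30 mm thick, fixed, origin: centre of its underside; three bores with the other bungs on its y axis at -80, 0 and 80 mm
- bung_a: red-brown rubber bung, 60 g: round head 44 mm across over a plug 24 mm long (36 mm wide at most). Origin: centre of the plug's lower end, z up. The heads differ: 21 to 31 mm tall, so the flat top is at z 45 to 55 mm. It starts in the test block or the board, plug loose in the bore (2 mm play), head resting on the rim, origin 6 mm above the table; it lifts straight out. Sound or hardened cannot be seen
- bung_b: red-brown rubber bung, 60 g: round head 44 mm across over a plug 24 mm long (36 mm wide at most). Origin: centre of the plug's lower end, z up. The heads differ: 21 to 31 mm tall, so the flat top is at z 45 to 55 mm. It starts in the test block or the board, plug loose in the bore (2 mm play), head resting on the rim, origin 6 mm above the table; it lifts straight out. Sound or hardened cannot be seen
- bung_c: red-brown rubber bung, 60 g: round head 44 mm across over a plug 24 mm long (36 mm wide at most). Origin: centre of the plug's lower end, z up. The heads differ: 21 to 31 mm tall, so the flat top is at z 45 to 55 mm. It starts in the test block or the board, plug loose in the bore (2 mm play), head resting on the rim, origin 6 mm above the table; it lifts straight out. Sound or hardened cannot be seen
- bung_d: red-brown rubber bung, 60 g: round head 44 mm across over a plug 24 mm long (36 mm wide at most). Origin: centre of the plug's lower end, z up. The heads differ: 21 to 31 mm tall, so the flat top is at z 45 to 55 mm. It starts in the test block or the board, plug loose in the bore (2 mm play), head resting on the rim, origin 6 mm above the table; it lifts straight out. Sound or hardened cannot be seen
- accept_tray: green open tray 130 x 130 mm, 45 mm tall, walls and floor 4 mm, fixed, empty; origin: centre of its underside. For sound bungs
- reject_tray: red open tray, same size and origin as the green one, fixed. For hardened bungs. A flat orange gasket ring 88 mm across, 4 mm thick lies in it; the bung may lie on it or beside it, upright or on its side
- clip_jar: glass clip-top jar, 90 mm across, 125 mm tall, loose; origin: centre of its underside. Bystander
- cork_jar: glass jar with a cork lid, 84 mm across, 140 mm tall, loose; origin: centre of its underside. Bystander
- lid_stack: stack of five brass-coloured jar lids, 82 mm across, 46 mm tall, handled as one piece, loose; origin: centre of its underside. Bystander
- cork: loose tapered cork, 38 to 44 mm across, 34 mm tall, loose; origin: centre of its underside. Bystander
- marker: white marker pen with a blue cap, 135 mm long, 16 mm thick, loose; origin: centre of its underside. Bystander
Mind the look-alikes: they are no part of the job. Leave any purple look-alike of the bung_d alone.

How it is judged:
By the outcome, as a careful person would: the job done as asked, in the order asked, and still so for the second after the job is handed in, with the robot touching nothing.
It also fails if it takes over 64 s, if anything falls off the work surface, if the arm or the gripper's body presses on something with over 40 N, if the wrist force passes 120 N, or if a joint passes its speed limit or range.

### The arm

A 6-joint arm with a two-finger parallel gripper is mounted at the origin on the work surface. World frame = base frame: x ahead of the robot, y to its left, z up, the work surface at z = 0. Lengths are in mm, angles in rad, forces in N, time in s.
With the tool pointing down it reaches from about 350 to 975 mm from the base axis. Payload 7.1 kg.
Tool frame: the origin (TCP) lies at the very end of the fingers, on their centre line; the grasp point (between the pads) lies 19 mm behind it; x points along the fingers, y is the direction in which the jaws open and shut, and the axes are right-handed (so a half turn about x gives the same grasp; the last joint's range is limited). The gripper opens to 88 mm and grips with 3 to 60 N. Pads are 20 mm wide; open, the fingers measure 115 mm over their backs; the gripper's body (75 mm by 178 mm) begins 61 mm behind the grasp point.
Start: joints at [-1.144, 0.423, 1.63, -0, 1.089, -0.019], TCP at [269.502, -563.891, 222.675] pointing down, gripper open.
Joint ranges: [-3, 3], [-0.9, 2.11], [0.09, 2.58], [-1.31, 4.45], [0.11, 2.69], [-2.54, 2.54]. Speed limits (rad/s): [2.39, 2.39, 3.01, 3.14, 3.14, 3.14].

### API

Orientations are given as a rotation vector (axis times angle).
In Python, from workcell import ctrl gives the robot as it stands. The module is installed in compiled form; this text tells all that it offers.
- The arm moves only by the tool carry_out, never from a script. Its argument "commands" is a list of rows, each a list of 6 numbers: the shift along the tool's x, y, z in m, then the turn, a rotation vector about the tool's x, y, z in degrees. In form: [[tx, ty, tz, rx, ry, rz], ...]. A call has 1 to 8 rows; each row shifts and turns the pose as measured when the row begins, along the tool's axes as they then stand; what a row does not reach is not made up. A row lasts 1/8 s, in which the tool goes at most 62.5 mm and 10.7 degrees, less where a joint would pass 70% of its speed; a pose out of reach is approached as far as the arm can. A call with a gripper value outside its range is refused whole. "grip" is the closure, from 0 (fully open) to 1 (shut), set as the call begins (left out, the last holds). The fingers move at their own pace and stop on an object; the grip force is fixed at half the most. Time passes only in rows, so rows that do not move let the fingers close. It gives the time, the measured TCP pose, the force and the opening at its end, in the units of the state.
- ctrl.get_obs(): the state, without advancing time (a new reading comes with each control period).
- ctrl.get_image(name): name is "scene" or "top" or "wrist"; returns a dict with "pixels" (480x640x3 uint8, blue, green, red), "intrinsics" (3x3 intrinsics, pixels), "rvec" (rotation vector, rad) and "tvec" (3), from world to camera coordinates, as OpenCV has them. Camera axes: x right, y down, z forward; pixel columns grow to the right and rows downward; lengths in mm; the calibration is good to about 2 mm. A picture is of the moment at which its call begins. There is no depth.
- ctrl.close_job(): hands the job in, once; it reports no verdict.
The state is a dict: "t": time; "qpos": joint angles; "qvel": joint speeds; "joint_torque": joint torques, N m; "ee_pos": TCP position; "orientation": TCP orientation; "ft_force": force on the tool from outside, world axes, zero at the start; "moment": the same for the moment, N m; "width": finger opening in mm.
Only numpy, scipy, OpenCV 4.12 (cv2) and the standard library are available. Lean on these libraries where they do the work, as an engineer would, in place of code of your own. Each camera call takes 0.05 s, during which the arm holds its last target. There are 200 camera calls.

## Working session

There is one attempt and no reset: what is moved stays moved. The work goes in short steps, Python scripts to look and compute and a tool call to move; the robot and the scene stay as the last step left them, time stands still between calls to the robot, and variables do not carry over. Pictures are saved under pics/ and viewed, about 8 in all and at most 12, crops included, and the job is handed in when it is done.

Besides the shell and the picture viewer there is one more tool, called in YAML: its name, and indented under it one key for each argument. carry_out: Moves the arm, as the interface text tells. Its arguments: {"type":"object","properties":{"commands":{"type":"array"},"grip":{"type":"number"}},"required":["commands"]}

```bash
mkdir -p pics; python3 - <<'E'
from workcell import ctrl
import cv2,numpy as np
o=ctrl.get_obs();print(o)
for n in("scene","top"):
    d=ctrl.get_image(n);cv2.imwrite(f"pics/{n}0.png",d["pixels"]);print(n,d["intrinsics"],d["rvec"],d["tvec"])
E
```

```text
{'t': 0.0, 'qpos': array([-1.14398917e+00,  4.23830213e-01,  1.63066814e+00, -2.59107716e-06,
        1.08860383e+00, -1.90023114e-02]), 'qvel': array([ 0.00065923,  0.00078062,  0.0005164 ,  0.00038503,  0.00129817,
       -0.00050036]), 'joint_torque': array([-2.24785181e-03, -5.44641244e+01, -2.73675191e+01,  6.43153978e-02,
        2.28269800e-02, -1.01912360e-04]), 'ee_pos': array([ 269.28766169, -563.4058482 ,  221.91692457]), 'orientation': array([ 1.9745297 ,  0.44913755, -1.97515321]), 'ft_force': array([ 0.30545381, -0.21358754,  1.50194523]), 'moment': array([-0.00298206,  0.05114566,  0.02828356]), 'width': 88.00299789188584}
scene [[576.7986907    0.         328.66552001]
 [  0.         576.7986907  236.4540065 ]
 [  0.           0.           1.        ]] [ 0.89195613  2.72879273 -0.74453344] [ 415.60079302 -222.34743558 1332.59541377]
top [[589.81327831   0.         322.1521945 ]
 [  0.         589.81327831 250.76372387]
 [  0.           0.           1.        ]] [ 2.10987872 -2.16130343  0.1567927 ] [  23.52706456  539.69953327 1153.58380228]
```

View pics/scene0.png

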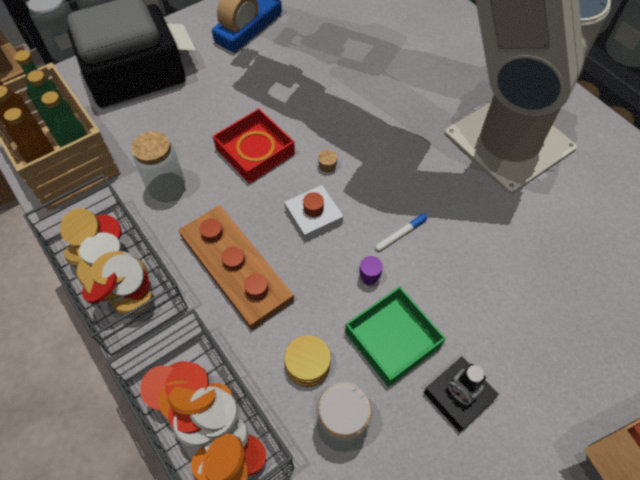

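View pics/top0.png

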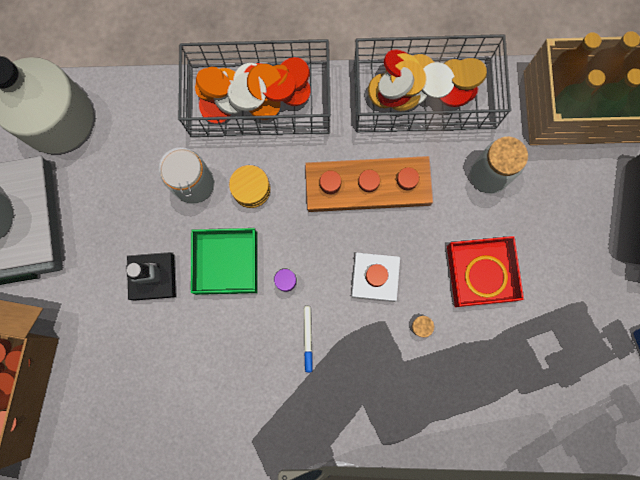

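The scene picture shows the gauge at (465,385), the metal block with a bung at (313,205), the board at (235,262), the green tray at (395,335) and the red tray at (254,145). The top picture shows the gauge in its stand at (150,276), the test-block bung at (377,275), the board bungs at (330,181), (369,180) and (408,178), the purple look-alike at (285,280), the green tray at (224,261) and the red tray at (486,272).

The candidates are the three board bungs, the purple one on the table, and the red one in the metal block. The one meant is the red bung in the bare metal block at (377,275). I'll confirm it in a crop.

```bash
cat > h.py <<'E'
from workcell import ctrl
import cv2,numpy as np
from scipy.spatial.transform import Rotation as R
def back(d,uv,z):
    Rm=cv2.Rodrigues(np.array(d["rvec"]))[0];K=np.array(d["intrinsics"]);t=np.array(d["tvec"]).ravel()
    c=-Rm.T@t;r=Rm.T@np.linalg.inv(K)@np.array([uv[0],uv[1],1.]);return (c+r*(z-c[2])/r[2]).round(1)
def proj(d,p): return cv2.projectPoints(np.array(p,float).reshape(-1,3),np.array(d["rvec"]),np.array(d["tvec"]),np.array(d["intrinsics"]),None)[0].reshape(-1,2).round(1)
def blob(img,m,box):
    x0,y0,x1,y1=box;mm=np.zeros(m.shape,np.uint8);mm[y0:y1,x0:x1]=m[y0:y1,x0:x1]
    n,l,s,c=cv2.connectedComponentsWithStats(mm);i=1+s[1:,4].argmax();return c[i],s[i],cv2.minAreaRect(np.argwhere(l==i)[:,::-1].astype(np.float32))
E
python3 - <<'E'
from h import *
d=ctrl.get_image("top");im=d["pixels"];h=cv2.cvtColor(im,cv2.COLOR_BGR2HSV);H,S,V=cv2.split(h)
red=((H<12)|(H>172))&(S>110)
c,s,r=blob(im,red,(350,250,405,303));print("bung",c,s,back(d,c,56))
wh=(S<40)&(V>185);c,s,r=blob(im,wh,(345,245,410,308));print("block",r,back(d,r[0],30))
c,s,r=blob(im,V<60,(115,245,185,308));print("stand",r,back(d,r[0],34))
c,s,r=blob(im,(H>45)&(H<80)&(S>120),(185,220,265,300));print("green",r,back(d,r[0],40))
c,s,r=blob(im,red,(440,225,530,315));print("redtray",r,back(d,r[0],40))
c,s,r=blob(im,(S<40)&(V>185),(120,258,146,285));print("cap",c,s,back(d,c,132))
a=cv2.resize(im[240:310,110:200],None,fx=8.8,fy=8,interpolation=cv2.INTER_CUBIC)[:560,:400*2]
b=im[245:305,345:410]
e=ctrl.get_image("scene")["pixels"]
cv2.imwrite("pics/c1.png",np.vstack([np.hstack([cv2.resize(im[240:310,110:190],(400,300),interpolation=2),cv2.resize(b,(400,300),interpolation=2)]),np.hstack([cv2.resize(e[350:435,415:515],(400,300),interpolation=2),cv2.resize(e[175:245,275:350],(400,300),interpolation=2)])]))
E
```

```text
bung [376.39425587 275.08616188] [366 264  22  23 383] [486.3 -96.3  56. ]
block ((376.04949951171875, 276.00494384765625), (44.4781608581543, 43.980648040771484), 5.7105937004089355) [487.4 -97.7  30. ]
stand ((150.8158416748047, 276.5136413574219), (44.5076904296875, 48.68144607543945), 85.76361083984375) [497.1 360.4  34. ]
green ((223.5, 261.0), (66.0, 65.0), 90.0) [524.4 211.2  40. ]
redtray ((484.5502624511719, 271.12664794921875), (66.74267578125, 69.65027618408203), 82.40535736083984) [ 490.8 -315.5   40. ]
cap [132.9921875 269.3984375] [127 263  13  13 128] [499.5 364.5 132. ]
```

View pics/c1.png

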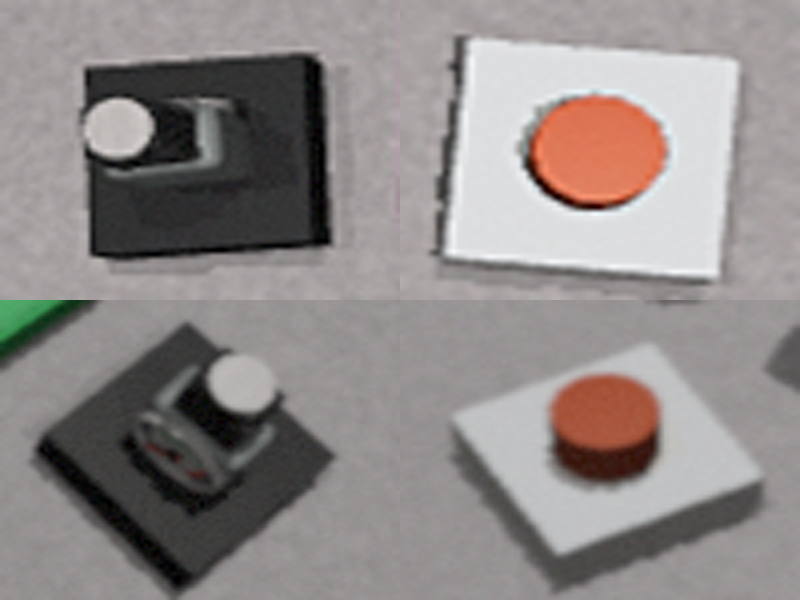

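```bash
cat >> h.py <<'E'
def target(th): # th: angle of tool y from world +y, tool down
    y=np.array([-np.sin(th),np.cos(th),0]);x=np.array([0,0,-1.]);return np.c_[x,y,np.cross(x,y)]
def st():
    o=ctrl.get_obs();return o,R.from_rotvec(o["orientation"]).as_matrix()
def plan(pos,th,vmax=60,wmax=10.,n=None):
    o,M=st();p=np.array(o["ee_pos"]);pos=np.array(pos,float);T=target(th)
    rv=R.from_matrix(M.T@T).as_rotvec()
    n=n or int(max(np.ceil(np.linalg.norm(pos-p)/vmax),np.ceil(np.degrees(np.linalg.norm(rv))/wmax),1))
    st_=(pos-p)/n;dr=R.from_rotvec(rv/n);Mi=M
    print("n",n,"t",round(o["t"],2),"p",p.round(1),"w",round(o["width"],1),"F",o["ft_force"].round(1),"q6",round(o["qpos"][5],2))
    for i in range(n):
        print([*((Mi.T@st_)/1000).round(4).tolist(),*np.degrees(rv/n).round(2).tolist()]);Mi=Mi@dr.as_matrix()
E
python3 - <<'E'
from h import *
o,M=st();print(M.round(2))
for th in (0.05,0.05+np.pi): plan((440,360,300),th)
d=ctrl.get_image("wrist");Rm=cv2.Rodrigues(np.array(d["rvec"]))[0];print("cam in tool",M.T@(-Rm.T@np.array(d["tvec"]).ravel()-o["ee_pos"]),M.T@Rm.T,d["intrinsics"])
E
```

```text
[[-0.    0.43 -0.9 ]
 [ 0.   -0.9  -0.43]
 [-1.   -0.   -0.  ]]
n 16 t 0.2 p [ 269.4 -563.6  222.2] w 88.2 F [0.2 0.  0.4] q6 -0.02
[-0.0048, -0.0475, -0.0345, -9.83, -0.0, 0.0]
[-0.0048, -0.0409, -0.0421, -9.83, -0.0, 0.0]
[-0.0048, -0.0331, -0.0485, -9.83, -0.0, 0.0]
[-0.0048, -0.0243, -0.0534, -9.83, -0.0, 0.0]
[-0.0048, -0.0149, -0.0568, -9.83, -0.0, 0.0]
[-0.0048, -0.0049, -0.0585, -9.83, -0.0, 0.0]
[-0.0048, 0.0051, -0.0585, -9.83, -0.0, 0.0]
[-0.0048, 0.015, -0.0567, -9.83, -0.0, 0.0]
[-0.0049, 0.0245, -0.0533, -9.83, -0.0, 0.0]
[-0.0049, 0.0332, -0.0484, -9.83, -0.0, 0.0]
[-0.0049, 0.041, -0.042, -9.83, -0.0, 0.0]
[-0.0049, 0.0476, -0.0344, -9.83, -0.0, 0.0]
[-0.0049, 0.0528, -0.0257, -9.83, -0.0, 0.0]
[-0.0049, 0.0564, -0.0163, -9.83, -0.0, 0.0]
[-0.0049, 0.0583, -0.0065, -9.83, -0.0, 0.0]
[-0.0049, 0.0586, 0.0036, -9.83, -0.0, 0.0]
n 16 t 0.2 p [ 269.4 -563.6  222.2] w 88.2 F [0.2 0.  0.4] q6 -0.02
[-0.0048, -0.0475, -0.0345, 1.42, 0.0, 0.0]
[-0.0048, -0.0483, -0.0333, 1.42, 0.0, 0.0]
[-0.0048, -0.0491, -0.0321, 1.42, 0.0, 0.0]
[-0.0048, -0.0499, -0.0309, 1.42, 0.0, 0.0]
[-
[... 160 characters left out ...]
42, 0.0, 0.0]
[-0.0048, -0.0533, -0.0245, 1.42, 0.0, 0.0]
[-0.0048, -0.0539, -0.0232, 1.42, 0.0, 0.0]
[-0.0048, -0.0545, -0.0218, 1.42, 0.0, 0.0]
[-0.0048, -0.055, -0.0205, 1.42, 0.0, 0.0]
[-0.0049, -0.0555, -0.0191, 1.42, 0.0, 0.0]
[-0.0049, -0.056, -0.0177, 1.42, 0.0, 0.0]
[-0.0049, -0.0564, -0.0163, 1.42, 0.0, 0.0]
[-0.0049, -0.0568, -0.0149, 1.42, 0.0, 0.0]
cam in tool [-162.30773684    0.55715026  -74.93849371] [[ 1.10819060e-04 -2.71261033e-01  9.62505813e-01]
 [ 9.99999142e-01 -1.22608317e-03 -4.60680387e-04]
 [ 1.30507681e-03  9.62505038e-01  2.71260664e-01]] [[348.38785261   0.         321.08529262]
 [  0.         348.38785261 239.41672417]
 [  0.           0.           1.        ]]
```

Confirmed: the bung in the pale metal block is red (crop, top right), and the dial faces roughly +x. I'm moving over the gauge.

carry_out:
  commands:
    - [-0.0048, -0.0475, -0.0345, -9.83, 0, 0]
    - [-0.0048, -0.0409, -0.0421, -9.83, 0, 0]
    - [-0.0048, -0.0331, -0.0485, -9.83, 0, 0]
    - [-0.0048, -0.0243, -0.0534, -9.83, 0, 0]
    - [-0.0048, -0.0149, -0.0568, -9.83, 0, 0]
    - [-0.0048, -0.0049, -0.0585, -9.83, 0, 0]
    - [-0.0048, 0.0051, -0.0585, -9.83, 0, 0]
    - [-0.0048, 0.015, -0.0567, -9.83, 0, 0]

```text
t: 1.25
ee_pos: [348.2, -91.1, 261.3]
orientation: [0.998, 1.327, -0.996]
ft_force: [1.8, 0.2, -0.5]
width: 88.0
```

```bash
python3 -c "
from h import *
plan((440,360,300),0.05)"
```

```text
n 8 t 1.25 p [348.2 -91.1 261.3] w 88.0 F [ 1.8  0.2 -0.5] q6 -0.57
[-0.0048, 0.0268, -0.0509, -9.58, 0.03, -0.01]
[-0.0048, 0.0349, -0.0457, -9.58, 0.03, -0.01]
[-0.0048, 0.042, -0.0393, -9.58, 0.03, -0.01]
[-0.0048, 0.048, -0.0318, -9.58, 0.03, -0.01]
[-0.0048, 0.0526, -0.0233, -9.58, 0.03, -0.01]
[-0.0048, 0.0557, -0.0143, -9.58, 0.03, -0.01]
[-0.0048, 0.0573, -0.0048, -9.58, 0.03, -0.01]
[-0.0048, 0.0573, 0.0048, -9.58, 0.03, -0.01]
```

carry_out:
  commands:
    - [-0.0048, 0.0268, -0.0509, -9.6, 0, 0]
    - [-0.0048, 0.0349, -0.0457, -9.6, 0, 0]
    - [-0.0048, 0.042, -0.0393, -9.6, 0, 0]
    - [-0.0048, 0.048, -0.0318, -9.6, 0, 0]
    - [-0.0048, 0.0526, -0.0233, -9.6, 0, 0]
    - [-0.0048, 0.0557, -0.0143, -9.6, 0, 0]
    - [-0.0048, 0.0573, -0.0048, -9.6, 0, 0]
    - [-0.0048, 0.0573, 0.0048, -9.6, 0, 0]

```text
t: 2.25
ee_pos: [429.7, 378.2, 303.4]
orientation: [-0.08, 1.559, 0.079]
ft_force: [0.2, 0.2, 0.3]
width: 87.5
```

```bash
python3 - <<'E'
from h import *
d=ctrl.get_image("wrist");im=d["pixels"]
o,M=st();print(o["ee_pos"],M.round(3).tolist(),o["qvel"].round(3))
h=cv2.cvtColor(im,cv2.COLOR_BGR2HSV);H,S,V=cv2.split(h)
pr=proj(d,(499,363,132))[0];print(pr)
u,v=pr.astype(int);a=max(0,u-110);b=max(0,v-110)
c,s,r=blob(im,(S<40)&(V>170),(a,b,u+110,v+110));print("cap",c,s,back(d,c,132))
cv2.imwrite("pics/w1.png",cv2.resize(im[b:v+110,a:u+110],None,fx=2.7,fy=2.7,interpolation=2));print(a,b)
E
```

```text
[430.95513065 384.45092524 304.05451164] [[0.013, -0.11, 0.994], [0.005, 0.994, 0.11], [-1.0, 0.003, 0.013]] [-0.059 -0.061  0.107 -0.016 -0.016  0.14 ]
[300.3 281. ]
cap [300.57649667 290.06423436] [  190   171   220   181 14883] [509.1 364.2 132. ]
190 171
```

View pics/w1.png

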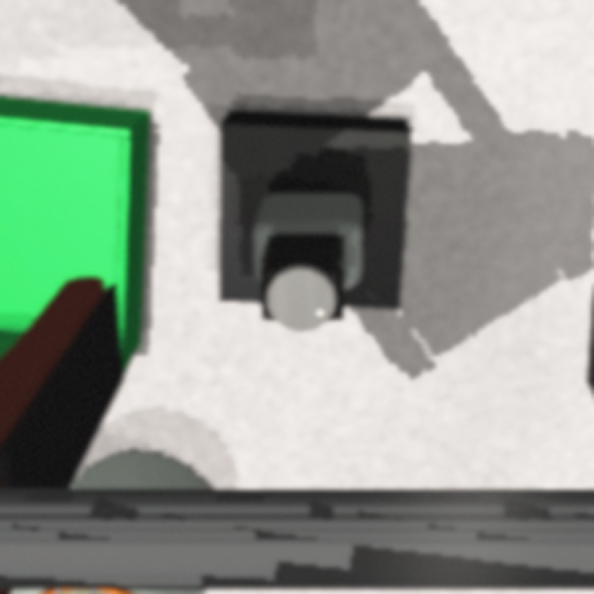

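The crop shows the gauge cap at crop (302,297), full-image pixel (302,281), centred on the stand. The gauge is parallel to the image axes, so its yaw is about 0.1 rad. The way down is clear.

```bash
python3 - <<'E'
from h import *
d=ctrl.get_image("wrist");print(back(d,(301.9,281),132),back(d,(301.5,248),84))
g=cv2.cvtColor(d["pixels"],cv2.COLOR_BGR2GRAY);k=cv2.HoughCircles(g[255:310,270:335],cv2.HOUGH_GRADIENT,1,30,param1=80,param2=12,minRadius=9,maxRadius=18)
print(k); 
if k is not None: print(back(d,k[0,0,:2]+[270,255],132))
plan((500,364.5,200),0.10,n=5)
E
```

```text
[501.  372.4 132. ] [481.1 367.7  84. ]
[[[22.5 23.5 11.6]]]
[499.2 362.5 132. ]
n 5 t 2.35 p [430.3 381.1 303.4] w 87.6 F [-0.4 -0.8  0. ] q6 -0.96
[0.0208, -0.0047, 0.0133, 0.03, 0.14, -0.01]
[0.0208, -0.0047, 0.0133, 0.03, 0.14, -0.01]
[0.0208, -0.0047, 0.0134, 0.03, 0.14, -0.01]
[0.0207, -0.0047, 0.0134, 0.03, 0.14, -0.01]
[0.0207, -0.0047, 0.0135, 0.03, 0.14, -0.01]
```

carry_out:
  commands:
    - [0.0208, -0.0047, 0.0133, 0, 0.14, 0]
    - [0.0208, -0.0047, 0.0133, 0, 0.14, 0]
    - [0.0208, -0.0047, 0.0133, 0, 0.14, 0]
    - [0.0207, -0.0047, 0.0134, 0, 0.14, 0]
    - [0.0207, -0.0047, 0.0135, 0, 0.14, 0]
    - [0, 0, 0, 0, 0, 0]

```text
t: 3.1
ee_pos: [502.4, 360.3, 193.2]
orientation: [-0.078, 1.574, 0.075]
ft_force: [-0.7, -0.4, -0.1]
width: 88.0
```

```bash
python3 - <<'E'
from h import *
d=ctrl.get_image("wrist");im=d["pixels"];pr=proj(d,(499.5,363.5,132))[0];print(pr);u,v=pr.astype(int)
g=cv2.cvtColor(im,cv2.COLOR_BGR2GRAY);b=(max(0,v-40),max(0,u-40))
k=cv2.HoughCircles(g[b[0]:v+40,b[1]:u+40],cv2.HOUGH_GRADIENT,1,30,param1=80,param2=12,minRadius=12,maxRadius=26);print(k)
if k is not None: print(back(d,k[0,0,:2]+[b[1],b[0]],132))
plan((499.5,363.5,90),0.10,n=7)
E
```

```text
[326.9 251. ]
[[[41.5 39.5 19.6]]]
[499.1 363.9 132. ]
n 7 t 3.15 p [502.4 360.8 194.3] w 87.8 F [-0.7  0.1 -0.2] q6 -1.07
[0.0149, 0.0004, -0.0003, -0.02, -0.02, 0.01]
[0.0149, 0.0004, -0.0003, -0.02, -0.02, 0.01]
[0.0149, 0.0004, -0.0003, -0.02, -0.02, 0.01]
[0.0149, 0.0004, -0.0004, -0.02, -0.02, 0.01]
[0.0149, 0.0004, -0.0004, -0.02, -0.02, 0.01]
[0.0149, 0.0004, -0.0004, -0.02, -0.02, 0.01]
[0.0149, 0.0004, -0.0004, -0.02, -0.02, 0.01]
```

carry_out:
  commands:
    - [0.02, 0.0006, -0.0006, 0, 0, 0]
    - [0.02, 0.0006, -0.0006, 0, 0, 0]
    - [0.02, 0.0006, -0.0006, 0, 0, 0]
    - [0.02, 0.0006, -0.0006, 0, 0, 0]
    - [0.01, 0.0004, -0.0004, 0, 0, 0]
    - [0.004, 0, 0, 0, 0, 0]
    - [0, 0, 0, 0, 0, 0]

```text
t: 4.03
ee_pos: [500.9, 365.0, 104.6]
orientation: [-0.072, 1.565, 0.079]
ft_force: [-0.7, -0.1, 0.6]
width: 87.8
```

```bash
python3 -c "
from h import *
plan((499.3,363.8,90),0.10,n=1)"
```

```text
n 1 t 4.03 p [500.9 365.  104.6] w 87.8 F [-0.7 -0.1  0.6] q6 -1.06
[0.0146, -0.0011, -0.0018, -0.23, 0.29, -0.25]
```

carry_out:
  commands:
    - [0.01, -0.0011, -0.0016, -0.2, 0.3, -0.2]
    - [0.004, 0, 0, 0, 0, 0]
    - [0, 0, 0, 0, 0, 0]

```text
t: 4.4
ee_pos: [500.1, 364.2, 90.9]
orientation: [-0.077, 1.568, 0.08]
ft_force: [-0.2, -0.3, 0.5]
width: 87.8
```

```bash
python3 -c "
from h import *
plan((499.3,363.8,90),0.10,n=1)"
```

```text
n 1 t 4.4 p [500.1 364.2  90.9] w 87.8 F [-0.2 -0.3  0.5] q6 -1.06
[0.0009, -0.0003, -0.0008, -0.01, 0.08, -0.1]
```

Close the gripper now, then lift gently.

carry_out:
  commands:
    - [0.0005, 0, 0, 0, 0, 0]
    - [0, 0, 0, 0, 0, 0]
    - [0, 0, 0, 0, 0, 0]
    - [0, 0, 0, 0, 0, 0]
    - [0, 0, 0, 0, 0, 0]
    - [0, 0, 0, 0, 0, 0]
    - [0, 0, 0, 0, 0, 0]
  grip: 1

```text
t: 5.28
ee_pos: [500.4, 364.3, 90.8]
orientation: [-0.077, 1.568, 0.08]
ft_force: [0.6, 0.2, -0.0]
width: 32.1
```

```bash
python3 -c "
from h import *
plan((499.5,363.8,190),0.10,n=5);print(st()[1].round(3))"
```

```text
n 5 t 5.28 p [500.4 364.3  90.8] w 32.1 F [ 0.6  0.2 -0. ] q6 -1.06
[-0.0198, -0.0, -0.0001, -0.0, 0.02, -0.02]
[-0.0198, -0.0001, -0.0002, -0.0, 0.02, -0.02]
[-0.0198, -0.0001, -0.0002, -0.0, 0.02, -0.02]
[-0.0198, -0.0001, -0.0002, -0.0, 0.02, -0.02]
[-0.0198, -0.0001, -0.0002, -0.0, 0.02, -0.02]
[[ 0.002 -0.1    0.995]
 [ 0.002  0.995  0.1  ]
 [-1.     0.002  0.002]]
```

carry_out:
  commands:
    - [-0.01, 0, 0, 0, 0, 0]
    - [-0.02, 0, 0, 0, 0, 0]
    - [-0.03, 0, 0, 0, 0, 0]
    - [-0.03, 0, 0, 0, 0, 0]
    - [-0.02, 0, 0, 0, 0, 0]
    - [0, 0, 0, 0, 0, 0]

```text
t: 6.02
ee_pos: [500.0, 363.9, 209.0]
orientation: [-0.076, 1.567, 0.08]
ft_force: [-0.2, -0.2, -3.4]
width: 31.9
```

```bash
python3 - <<'E'
from h import *
d=ctrl.get_image("scene");Rm=cv2.Rodrigues(np.array(d["rvec"]))[0];print(-Rm.T@np.array(d["tvec"]).ravel())
print(st()[1].round(3))
plan((487,-95,205),0.1,vmax=58)
E
```

```text
[ 860.98225519  448.92846407 1027.20286627]
[[ 0.001 -0.1    0.995]
 [ 0.002  0.995  0.1  ]
 [-1.     0.002  0.001]]
n 8 t 6.08 p [499.5 363.5 208. ] w 31.5 F [-1.1 -0.7 -3. ] q6 -1.06
[0.0003, -0.0569, -0.0073, -0.0, 0.01, -0.01]
[0.0003, -0.0569, -0.0073, -0.0, 0.01, -0.01]
[0.0003, -0.0569, -0.0073, -0.0, 0.01, -0.01]
[0.0003, -0.0569, -0.0073, -0.0, 0.01, -0.01]
[0.0003, -0.0569, -0.0073, -0.0, 0.01, -0.01]
[0.0003, -0.0569, -0.0073, -0.0, 0.01, -0.01]
[0.0003, -0.0569, -0.0073, -0.0, 0.01, -0.01]
[0.0004, -0.0569, -0.0073, -0.0, 0.01, -0.01]
```

```bash
python3 - <<'E'
from h import *
plan((470,-95,205),0.35,vmax=58)
E
```

```text
n 8 t 6.08 p [499.5 363.5 208. ] w 31.5 F [-1.1 -0.7 -3. ] q6 -1.06
[0.0003, -0.0567, -0.0094, -1.79, 0.01, -0.01]
[0.0003, -0.0563, -0.0111, -1.79, 0.01, -0.01]
[0.0003, -0.056, -0.0129, -1.79, 0.01, -0.01]
[0.0003, -0.0555, -0.0146, -1.79, 0.01, -0.01]
[0.0003, -0.0551, -0.0164, -1.79, 0.01, -0.01]
[0.0003, -0.0545, -0.0181, -1.79, 0.01, -0.01]
[0.0003, -0.0539, -0.0198, -1.79, 0.01, -0.01]
[0.0004, -0.0533, -0.0215, -1.79, 0.01, -0.01]
```

carry_out:
  commands:
    - [0, -0.04, -0.006, -1.8, 0, 0]
    - [0, -0.0563, -0.0111, -1.8, 0, 0]
    - [0, -0.056, -0.0129, -1.8, 0, 0]
    - [0, -0.0555, -0.0146, -1.8, 0, 0]
    - [0, -0.0551, -0.0164, -1.8, 0, 0]
    - [0, -0.0545, -0.0181, -1.8, 0, 0]
    - [0, -0.0539, -0.0198, -1.8, 0, 0]
    - [0, -0.03, -0.012, -1.8, 0, 0]

```text
t: 7.08
ee_pos: [470.4, -63.4, 201.8]
orientation: [-0.285, 1.558, 0.288]
ft_force: [0.7, -0.4, -2.8]
width: 31.7
```

```bash
python3 - <<'E'
from h import *
plan((470,-95,205),0.35,vmax=58)
print(st()[0]["qpos"].round(2))
E
```

```text
n 1 t 7.08 p [470.4 -63.4 201.8] w 31.7 F [ 0.7 -0.4 -2.8] q6 -2.09
[-0.0032, -0.0294, -0.0116, 0.87, -0.35, -0.17]
[-0.16  0.23  1.97 -0.    0.95 -2.09]
```

carry_out:
  commands:
    - [0, 0, 0, 0, 0, 0]
    - [0, 0, 0, 0, 0, 0]

```text
t: 7.32
ee_pos: [469.0, -64.9, 200.6]
orientation: [-0.281, 1.561, 0.286]
ft_force: [-0.6, 0.0, -2.6]
width: 32.7
```

```bash
python3 - <<'E'
from h import *
o,M=st();print(o["ee_pos"],o["qvel"].round(3))
out=[]
for n in("wrist","scene"):
    d=ctrl.get_image(n);im=d["pixels"];c=proj(d,(486,-96,56))[0];print(n,c)
    u,v=c.astype(int);w,hh=(130,195) if n=="wrist" else (34,51)
    a=max(0,v-w);b=max(0,u-w);out.append(cv2.resize(im[a:v+w,b:u+w],(390,390),interpolation=2));print("crop",b,a,390/(2*w))
    if n=="scene": 
        np.save("sc.npy",0)
cv2.imwrite("pics/w2.png",np.hstack(out))
E
```

```text
[469.03166276 -64.86309774 200.58657975] [-0.01   0.003  0.003 -0.005 -0.    -0.004]
wrist [282.4 232.1]
crop 152 102 1.5
scene [312.9 200.9]
crop 278 166 5.735294117647059
```

View pics/w2.png

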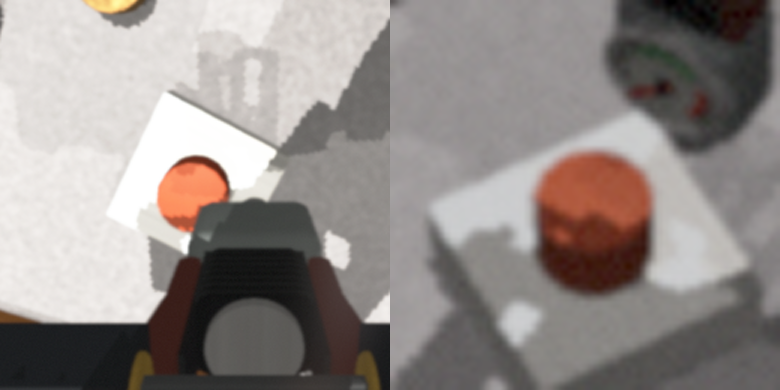

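The wrist crop shows the bung top at full-image pixel (281,232). The scene crop shows it at (313.5,200.5), and the dial is readable there with the hand at lower left (0). I'll triangulate.

```bash
python3 - <<'E'
from h import *
o,M=st()
W=ctrl.get_image("wrist");S=ctrl.get_image("scene");T=ctrl.get_image("top")
obs=[(S,(313.5,200.5)),(T,(376.4,275.1))]
from scipy.optimize import least_squares as ls
def f(p,ob): return np.concatenate([proj(d,p)[0]-u for d,u in ob])
print(ls(f,(486,-96,56),args=(obs,),diff_step=1e-3).x, ls(f,(486,-96,56),args=(obs+[(W,(280.7,232))],),diff_step=1e-3).x)
for z in(51,56,61): print(z,back(S,(313.5,200.5),z),back(T,(376.4,275.1),z),back(W,(280.7,232),z))
# cap + case check: gauge axis in tool frame via cap centre in wrist image (crop 254,345)
p=back(W,(152+254/1.5,102+345/1.5),o["ee_pos"][2]+80.8-39.6);print("cap rel",M.T@(p-o["ee_pos"]),"expected cap z rel", 122-80.8)
p=back(W,(152+254/1.5,102+345/1.5),o["ee_pos"][2]+41.2);print("cap rel",(M.T@(p-o["ee_pos"])).round(1))
print(M.round(3))
E
```

```text
[485.58571383 -96.03961408  56.        ] [486.31767588 -96.46017828  56.39492161]
51 [482.5 -99.   51. ] [486.8 -96.7  51. ] [488.2 -97.   51. ]
56 [484.4 -96.2  56. ] [486.3 -96.3  56. ] [486.8 -96.9  56. ]
61 [486.4 -93.4  61. ] [485.7 -95.9  61. ] [485.5 -96.9  61. ]
cap rel [-41.23683936  -0.49712547  -2.03342781] expected cap z rel 41.2
cap rel [-41.2  -0.5  -2. ]
[[-0.009 -0.354  0.935]
 [ 0.001  0.935  0.354]
 [-1.     0.004 -0.008]]
```

```bash
python3 - <<'E'
from h import *
plan((487.8,-96.2,163),0.35,n=4)
E
```

```text
n 4 t 7.58 p [469.6 -64.3 201. ] w 32.1 F [-0.3 -0.2 -2.2] q6 -2.09
[0.0095, -0.0091, 0.0015, 0.19, -0.11, -0.05]
[0.0095, -0.0091, 0.0015, 0.19, -0.11, -0.05]
[0.0095, -0.0091, 0.0015, 0.19, -0.11, -0.05]
[0.0095, -0.0091, 0.0015, 0.19, -0.11, -0.05]
```

carry_out:
  commands:
    - [0.0095, -0.0091, 0.0015, 0.2, -0.1, 0]
    - [0.0095, -0.0091, 0.0015, 0.2, -0.1, 0]
    - [0.0095, -0.0091, 0.0015, 0.2, -0.1, 0]
    - [0.007, -0.006, 0.001, 0.2, -0.1, 0]
    - [0, 0, 0, 0, 0, 0]
    - [0, 0, 0, 0, 0, 0]

```text
t: 8.32
ee_pos: [487.5, -94.9, 162.0]
orientation: [-0.271, 1.555, 0.277]
ft_force: [-0.2, 0.1, -3.0]
width: 32.0
```

```bash
python3 - <<'E'
from h import *
plan((487.8,-96.2,155),0.35,n=1)
E
```

```text
n 1 t 8.32 p [487.5 -94.9 162. ] w 32.0 F [-0.2  0.1 -3. ] q6 -2.14
[0.007, -0.0013, -0.0001, -0.05, -0.06, -0.25]
```

carry_out:
  commands:
    - [0.004, -0.0007, 0, 0, 0, -0.1]
    - [0.003, -0.0005, 0, 0, 0, -0.1]
    - [0.002, 0, 0, 0, 0, 0]
    - [0.002, 0, 0, 0, 0, 0]
    - [0.001, 0, 0, 0, 0, 0]
    - [0, 0, 0, 0, 0, 0]

```text
t: 9.07
ee_pos: [488.1, -95.7, 149.9]
orientation: [-0.274, 1.553, 0.275]
ft_force: [0.8, 0.4, -2.8]
width: 31.4
```

```bash
python3 - <<'E'
from h import *
plan((487.8,-96.2,145),0.35,n=1)
E
```

```text
n 1 t 9.07 p [488.1 -95.7 149.9] w 31.4 F [ 0.8  0.4 -2.8] q6 -2.14
[0.0049, -0.0004, -0.0005, -0.01, 0.01, -0.0]
```

carry_out:
  commands:
    - [0.001, 0, 0, 0, 0, 0]
    - [0.0007, 0, 0, 0, 0, 0]
    - [0.0005, 0, 0, 0, 0, 0]
    - [0.0005, 0, 0, 0, 0, 0]

```text
t: 9.57
ee_pos: [488.3, -95.7, 147.2]
orientation: [-0.275, 1.553, 0.274]
ft_force: [0.3, -0.9, -3.3]
width: 31.9
```

carry_out:
  commands:
    - [0.0006, 0, 0, 0, 0, 0]
    - [0.0005, 0, 0, 0, 0, 0]
    - [0.0005, 0, 0, 0, 0, 0]
    - [0.0005, 0, 0, 0, 0, 0]

```text
t: 10.07
ee_pos: [488.3, -95.7, 145.2]
orientation: [-0.275, 1.553, 0.274]
ft_force: [0.2, 0.6, -0.4]
width: 32.2
```

carry_out:
  commands:
    - [0.0005, 0, 0, 0, 0, 0]
    - [0.0005, 0, 0, 0, 0, 0]
    - [0.0005, 0, 0, 0, 0, 0]

```text
t: 10.45
ee_pos: [488.4, -95.7, 144.0]
orientation: [-0.275, 1.553, 0.274]
ft_force: [-1.1, 0.4, 1.8]
width: 32.4
```

carry_out:
  commands:
    - [0.0004, 0, 0, 0, 0, 0]
    - [0.0004, 0, 0, 0, 0, 0]

```text
t: 10.7
ee_pos: [488.4, -95.8, 143.3]
orientation: [-0.275, 1.552, 0.274]
ft_force: [-0.7, -0.3, 2.5]
width: 31.8
```

carry_out:
  commands:
    - [0.0004, 0, 0, 0, 0, 0]
    - [0.0004, 0, 0, 0, 0, 0]

```text
t: 10.95
ee_pos: [488.4, -95.8, 142.6]
orientation: [-0.275, 1.552, 0.274]
ft_force: [-2.4, -0.9, 3.7]
width: 31.5
```

carry_out:
  commands:
    - [0.0003, 0, 0, 0, 0, 0]

```text
t: 11.08
ee_pos: [488.4, -95.8, 142.4]
orientation: [-0.275, 1.552, 0.274]
ft_force: [-2.3, -0.1, 4.8]
width: 31.8
```

carry_out:
  commands:
    - [0.0003, 0, 0, 0, 0, 0]

```text
t: 11.2
ee_pos: [488.5, -95.7, 142.2]
orientation: [-0.275, 1.552, 0.274]
ft_force: [-1.7, 0.6, 4.0]
width: 32.1
```

```bash
python3 - <<'E'
from h import *
o,M=st();print(o["ee_pos"],o["ft_force"].round(1),o["moment"].round(3),M.round(4)[:,0])
d=ctrl.get_image("scene");im=d["pixels"];c=proj(d,(492,-92,110))[0].astype(int)
cv2.imwrite("pics/d1.png",cv2.resize(im[c[1]-30:c[1]+40,c[0]-35:c[0]+35],(600,600),interpolation=2))
E
```

```text
[488.46933588 -95.74796398 142.15652073] [-1.7  0.6  4. ] [0.186 0.372 0.032] [ 1.e-03 -1.e-04 -1.e+00]
```

View pics/d1.png

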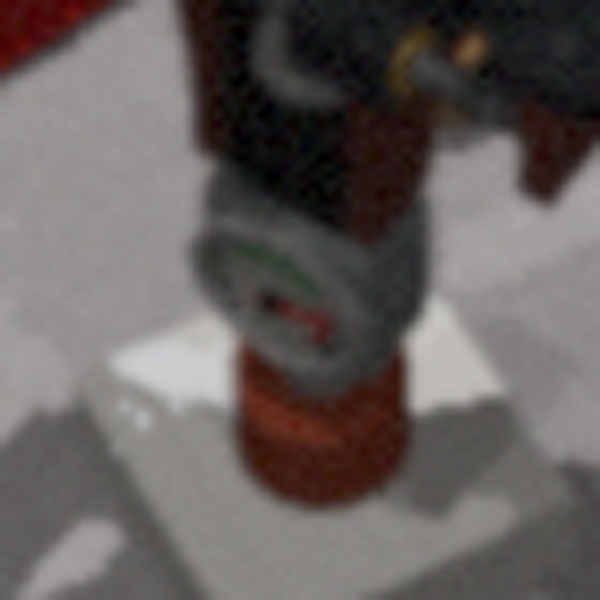

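The hand on the dial points right-down, at crop (325,320), among the red marks already. I'll carry on to seat the foot at about 11 N.

carry_out:
  commands:
    - [0.0004, 0, 0, 0, 0, 0]

```text
t: 11.38
ee_pos: [488.5, -95.7, 141.8]
orientation: [-0.275, 1.552, 0.274]
ft_force: [-2.0, -0.1, 3.8]
width: 32.0
```

carry_out:
  commands:
    - [0.0004, 0, 0, 0, 0, 0]

```text
t: 11.5
ee_pos: [488.6, -95.8, 141.7]
orientation: [-0.275, 1.552, 0.274]
ft_force: [-3.2, 0.2, 10.7]
width: 31.6
```

carry_out:
  commands:
    - [0.0003, 0, 0, 0, 0, 0]

```text
t: 11.62
ee_pos: [488.5, -95.7, 141.7]
orientation: [-0.275, 1.552, 0.274]
ft_force: [-2.5, 1.5, 6.5]
width: 32.0
```

carry_out:
  commands:
    - [0.0004, 0, 0, 0, 0, 0]

```text
t: 11.75
ee_pos: [488.6, -95.8, 141.7]
orientation: [-0.275, 1.552, 0.274]
ft_force: [-3.1, 0.2, 9.2]
width: 31.6
```

carry_out:
  commands:
    - [0.0004, 0, 0, 0, 0, 0]

```text
t: 11.88
ee_pos: [488.6, -95.8, 141.7]
orientation: [-0.275, 1.552, 0.274]
ft_force: [-3.1, -0.1, 8.9]
width: 31.9
```

carry_out:
  commands:
    - [0.0004, 0, 0, 0, 0, 0]

```text
t: 12.0
ee_pos: [488.6, -95.8, 141.7]
orientation: [-0.275, 1.552, 0.274]
ft_force: [-4.2, 0.8, 8.4]
width: 31.8
```

Push is about 11.5 N and steady. I'll hold it for more than a second with the same rows.

carry_out:
  commands:
    - [0.0004, 0, 0, 0, 0, 0]
    - [0.0004, 0, 0, 0, 0, 0]
    - [0.0004, 0, 0, 0, 0, 0]
    - [0.0004, 0, 0, 0, 0, 0]

```text
t: 12.5
ee_pos: [488.6, -95.8, 141.7]
orientation: [-0.275, 1.552, 0.274]
ft_force: [-2.1, 1.2, 8.4]
width: 31.9
```

carry_out:
  commands:
    - [0.0004, 0, 0, 0, 0, 0]
    - [0.0004, 0, 0, 0, 0, 0]
    - [0.0004, 0, 0, 0, 0, 0]
    - [0.0004, 0, 0, 0, 0, 0]

```text
t: 13.0
ee_pos: [488.6, -95.8, 141.7]
orientation: [-0.275, 1.552, 0.274]
ft_force: [-3.8, 1.5, 7.9]
width: 31.6
```

```bash
python3 - <<'E'
from h import *
d=ctrl.get_image("scene");im=d["pixels"];c=proj(d,(492,-92,108))[0].astype(int)
cv2.imwrite("pics/d2.png",cv2.resize(im[c[1]-20:c[1]+20,c[0]-25:c[0]+15],(600,600),interpolation=2))
o,M=st();print(o["t"],o["ee_pos"],o["ft_force"].round(1),o["moment"].round(3),M.round(4)[:,0])
E
```

```text
13.05 [488.57646174 -95.75682263 141.71751607] [-3.   0.6  9. ] [ 0.25   0.673 -0.053] [ 1.e-03 -1.e-04 -1.e+00]
```

View pics/d2.png

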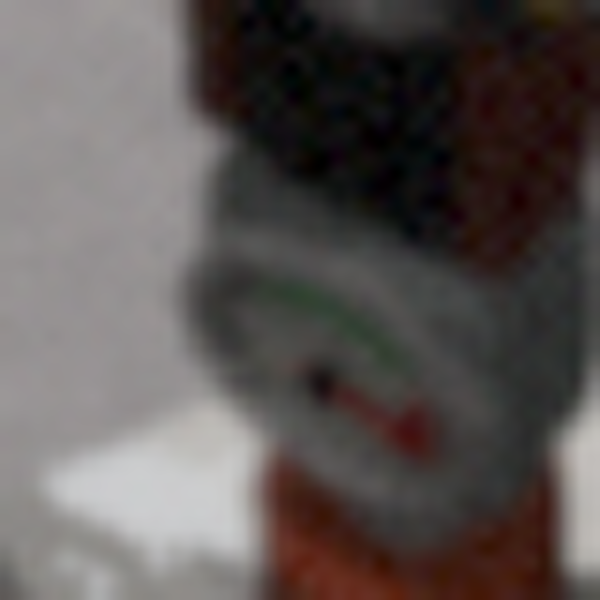

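With the foot flat, the hand points at the red marks, at crop (410,435), well past the green arc that ends near (400,360). It reads about 85, so the bung is hardened. The hold lasted over 1.2 s at about 11 to 12 N. Now I lift off and return the gauge.

carry_out:
  commands:
    - [-0.002, 0, 0, 0, 0, 0]
    - [-0.005, 0, 0, 0, 0, 0]
    - [-0.01, 0, 0, 0, 0, 0]
    - [-0.02, 0, 0, 0, 0, 0]
    - [-0.02, 0, 0, 0, 0, 0]
    - [-0.01, 0, 0, 0, 0, 0]

```text
t: 13.8
ee_pos: [488.0, -95.6, 210.2]
orientation: [-0.274, 1.554, 0.275]
ft_force: [0.7, -0.7, -3.3]
width: 32.4
```

```bash
python3 - <<'E'
from h import *
print(st()[1].round(3)[:,0])
plan((500.4,364.3,205),0.10,vmax=59)
E
```

```text
[-0.001  0.    -1.   ]
n 8 t 13.8 p [488.  -95.6 210.2] w 32.4 F [ 0.7 -0.7 -3.3] q6 -2.14
[0.0007, 0.0535, 0.0212, 1.79, -0.0, -0.0]
[0.0007, 0.0541, 0.0195, 1.79, -0.0, -0.0]
[0.0007, 0.0547, 0.0178, 1.79, -0.0, -0.0]
[0.0007, 0.0552, 0.0161, 1.79, -0.0, -0.0]
[0.0007, 0.0557, 0.0143, 1.79, -0.0, -0.0]
[0.0007, 0.0561, 0.0126, 1.79, -0.0, -0.0]
[0.0007, 0.0565, 0.0108, 1.79, -0.0, -0.0]
[0.0007, 0.0568, 0.0091, 1.79, -0.0, -0.0]
```

carry_out:
  commands:
    - [0, 0.036, 0.014, 1.8, 0, 0]
    - [0, 0.0541, 0.0195, 1.8, 0, 0]
    - [0, 0.0547, 0.0178, 1.8, 0, 0]
    - [0, 0.0552, 0.0161, 1.8, 0, 0]
    - [0, 0.0557, 0.0143, 1.8, 0, 0]
    - [0, 0.0561, 0.0126, 1.8, 0, 0]
    - [0, 0.0565, 0.0108, 1.8, 0, 0]
    - [0, 0.035, 0.006, 1.8, 0, 0]

```text
t: 14.8
ee_pos: [503.5, 333.7, 211.2]
orientation: [-0.067, 1.566, 0.066]
ft_force: [0.2, -1.2, -2.4]
width: 32.0
```

```bash
python3 - <<'E'
from h import *
plan((500.4,364.3,190),0.10,n=2)
E
```

```text
n 2 t 14.8 p [503.5 333.7 211.2] w 32.0 F [ 0.2 -1.2 -2.4] q6 -1.09
[0.0106, 0.0154, -0.0003, -0.45, 0.11, 0.03]
[0.0106, 0.0154, -0.0002, -0.45, 0.11, 0.03]
```

carry_out:
  commands:
    - [0.0106, 0.0154, 0, -0.4, 0.1, 0]
    - [0.008, 0.012, 0, -0.4, 0.1, 0]
    - [0, 0, 0, 0, 0, 0]
    - [0, 0, 0, 0, 0, 0]

```text
t: 15.3
ee_pos: [499.9, 360.9, 189.5]
orientation: [-0.083, 1.572, 0.077]
ft_force: [-0.2, 0.2, -4.0]
width: 31.9
```

```bash
python3 - <<'E'
from h import *
plan((500.4,364.3,150),0.10,n=2)
E
```

```text
n 2 t 15.3 p [499.9 360.9 189.5] w 31.9 F [-0.2  0.2 -4. ] q6 -1.07
[0.0198, 0.0017, 0.0005, 0.07, -0.09, 0.1]
[0.0198, 0.0017, 0.0005, 0.07, -0.09, 0.1]
```

carry_out:
  commands:
    - [0.02, 0.0017, 0.0005, 0, 0, 0.1]
    - [0.02, 0.0012, 0.0005, 0, 0, 0.1]
    - [0.012, 0.0004, 0, 0, 0, 0]
    - [0.003, 0, 0, 0, 0, 0]
    - [0, 0, 0, 0, 0, 0]
    - [0, 0, 0, 0, 0, 0]

```text
t: 16.05
ee_pos: [503.0, 360.7, 136.1]
orientation: [-0.076, 1.569, 0.078]
ft_force: [0.7, 0.0, -3.3]
width: 32.1
```

```bash
python3 - <<'E'
from h import *
plan((500.4,364.3,110),0.10,n=2)
d=ctrl.get_image("scene");im=d["pixels"];c=proj(d,(500,364,60))[0].astype(int)
cv2.imwrite("pics/s1.png",cv2.resize(im[c[1]-45:c[1]+35,c[0]-40:c[0]+40],(600,600),interpolation=2));print(c)
E
```

```text
n 2 t 16.05 p [503.  360.7 136.1] w 32.1 F [ 0.7  0.  -3.3] q6 -1.07
[0.013, 0.0019, -0.0011, -0.07, 0.01, -0.03]
[0.013, 0.0019, -0.0011, -0.07, 0.01, -0.03]
[464 385]
```

View pics/s1.png

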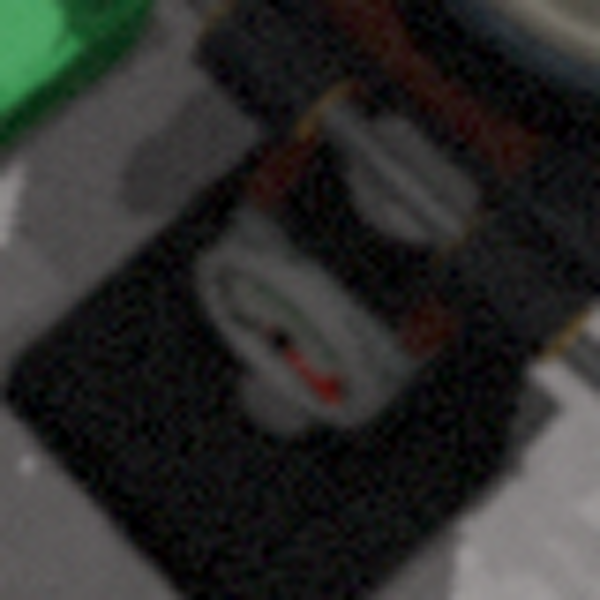

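The gauge hangs upright over the stand, and the red lazy hand stays among the red marks at crop (330,390). I'll trim the position, then lower.

carry_out:
  commands:
    - [0.004, 0.0038, -0.0022, 0, 0, 0]
    - [0.002, 0.001, -0.0005, 0, 0, 0]
    - [0, 0, 0, 0, 0, 0]

```text
t: 16.48
ee_pos: [499.8, 366.0, 130.5]
orientation: [-0.076, 1.568, 0.078]
ft_force: [1.1, -0.8, -2.8]
width: 31.9
```

```bash
python3 - <<'E'
from h import *
plan((500.4,364.3,110),0.10,n=2);print(st()[0]["qvel"].round(3))
E
```

```text
n 2 t 16.48 p [499.8 366.  130.5] w 31.9 F [ 1.1 -0.8 -2.8] q6 -1.06
[0.0103, -0.0009, 0.0002, -0.06, 0.05, -0.05]
[0.0103, -0.0009, 0.0002, -0.06, 0.05, -0.05]
[ 0.002 -0.001 -0.001  0.     0.001  0.001]
```

carry_out:
  commands:
    - [0.001, -0.0015, 0.0005, 0, 0, 0]
    - [0.003, 0, 0, 0, 0, 0]
    - [0.003, 0, 0, 0, 0, 0]
    - [0, 0, 0, 0, 0, 0]

```text
t: 16.98
ee_pos: [500.5, 364.4, 122.9]
orientation: [-0.076, 1.568, 0.078]
ft_force: [-0.7, -0.2, -3.6]
width: 32.2
```

```bash
python3 - <<'E'
from h import *
plan((500.4,364.3,110),0.10,n=2)
E
```

```text
n 2 t 16.98 p [500.5 364.4 122.9] w 32.2 F [-0.7 -0.2 -3.6] q6 -1.06
[0.0064, -0.0001, -0.0001, -0.05, 0.04, -0.05]
[0.0064, -0.0001, -0.0001, -0.05, 0.04, -0.05]
```

Aligned. I'm lowering slowly and watching the force.

carry_out:
  commands:
    - [0.002, 0, 0, 0, 0, 0]
    - [0.002, 0, 0, 0, 0, 0]
    - [0.002, 0, 0, 0, 0, 0]

```text
t: 17.35
ee_pos: [500.7, 364.5, 116.6]
orientation: [-0.075, 1.568, 0.078]
ft_force: [0.7, 0.3, -3.3]
width: 31.9
```

carry_out:
  commands:
    - [0.002, 0, 0, 0, 0, 0]
    - [0.003, 0, 0, 0, 0, 0]
    - [0.003, 0, 0, 0, 0, 0]

```text
t: 17.73
ee_pos: [500.7, 364.6, 108.2]
orientation: [-0.075, 1.568, 0.079]
ft_force: [0.3, -0.8, -3.0]
width: 32.1
```

carry_out:
  commands:
    - [0.003, 0, 0, 0, 0, 0]
    - [0.003, 0, 0, 0, 0, 0]
    - [0.001, 0, 0, 0, 0, 0]

```text
t: 18.1
ee_pos: [500.6, 364.5, 100.3]
orientation: [-0.076, 1.568, 0.078]
ft_force: [-0.3, -0.4, -2.6]
width: 31.7
```

carry_out:
  commands:
    - [0.002, 0, 0, 0, 0, 0]
    - [0.003, 0, 0, 0, 0, 0]
    - [0.0015, 0, 0, 0, 0, 0]
    - [0, 0, 0, 0, 0, 0]

```text
t: 18.6
ee_pos: [500.6, 364.5, 93.4]
orientation: [-0.076, 1.568, 0.078]
ft_force: [0.1, 0.2, -3.0]
width: 32.2
```

carry_out:
  commands:
    - [0.0008, 0, 0, 0, 0, 0]
    - [0.0005, 0, 0, 0, 0, 0]

```text
t: 18.85
ee_pos: [500.7, 364.6, 92.2]
orientation: [-0.075, 1.568, 0.078]
ft_force: [0.4, -0.0, -2.6]
width: 32.0
```

carry_out:
  commands:
    - [0.0006, 0, 0, 0, 0, 0]
    - [0.0005, 0, 0, 0, 0, 0]

```text
t: 19.1
ee_pos: [500.8, 364.6, 91.1]
orientation: [-0.075, 1.568, 0.079]
ft_force: [-0.3, 0.3, -2.0]
width: 31.8
```

carry_out:
  commands:
    - [0.0004, 0, 0, 0, 0, 0]
    - [0.0004, 0, 0, 0, 0, 0]

```text
t: 19.35
ee_pos: [500.9, 364.7, 90.8]
orientation: [-0.075, 1.567, 0.079]
ft_force: [-0.9, -1.0, 3.9]
width: 31.8
```

Seated at z 90.8, the same as at the grasp. I'm releasing and lifting clear.

carry_out:
  commands:
    - [0, 0, 0, 0, 0, 0]
    - [0, 0, 0, 0, 0, 0]
    - [0, 0, 0, 0, 0, 0]
    - [0, 0, 0, 0, 0, 0]
    - [0, 0, 0, 0, 0, 0]
  grip: 0

```text
t: 19.98
ee_pos: [501.7, 365.3, 91.4]
orientation: [-0.074, 1.565, 0.08]
ft_force: [0.1, -0.0, -0.2]
width: 79.0
```

carry_out:
  commands:
    - [-0.01, 0, 0, 0, 0, 0]
    - [-0.02, 0, 0, 0, 0, 0]
    - [-0.03, 0, 0, 0, 0, 0]
    - [-0.03, 0, 0, 0, 0, 0]
    - [-0.02, 0, 0, 0, 0, 0]

```text
t: 20.6
ee_pos: [501.1, 364.8, 208.5]
orientation: [-0.074, 1.565, 0.08]
ft_force: [-0.3, -0.4, 0.1]
width: 87.9
```

```bash
python3 - <<'E'
from h import *
plan((487,-97,200),-0.4,vmax=59)
E
```

```text
n 8 t 20.6 p [501.1 364.8 208.5] w 87.9 F [-0.3 -0.4  0.1] q6 -1.06
[0.0008, -0.0573, -0.0074, 3.57, 0.02, -0.03]
[0.0009, -0.0576, -0.0038, 3.57, 0.02, -0.03]
[0.0009, -0.0578, -0.0002, 3.57, 0.02, -0.03]
[0.0009, -0.0577, 0.0034, 3.57, 0.02, -0.03]
[0.001, -0.0573, 0.0069, 3.57, 0.02, -0.03]
[0.001, -0.0568, 0.0105, 3.57, 0.02, -0.03]
[0.001, -0.056, 0.014, 3.57, 0.02, -0.03]
[0.001, -0.0551, 0.0175, 3.57, 0.02, -0.03]
```

carry_out:
  commands:
    - [0, -0.04, -0.005, 3.6, 0, 0]
    - [0, -0.0576, -0.0038, 3.6, 0, 0]
    - [0, -0.0578, 0, 3.6, 0, 0]
    - [0, -0.0577, 0.0034, 3.6, 0, 0]
    - [0, -0.0573, 0.0069, 3.6, 0, 0]
    - [0, -0.0568, 0.0105, 3.6, 0, 0]
    - [0, -0.056, 0.014, 3.6, 0, 0]
    - [0, -0.045, 0.015, 3.6, 0, 0]

```text
t: 21.6
ee_pos: [490.7, -76.9, 221.1]
orientation: [0.336, 1.521, -0.311]
ft_force: [-0.1, 0.6, 0.0]
width: 87.3
```

carry_out:
  commands:
    - [0, 0, 0, 0, 0, 0]

```text
t: 21.72
ee_pos: [490.9, -79.7, 222.7]
orientation: [0.339, 1.518, -0.315]
ft_force: [0.0, 0.9, -0.3]
width: 87.7
```

```bash
python3 - <<'E'
from h import *
plan((486.7,-96.8,120),-0.4,vmax=20)
d=ctrl.get_image("wrist");im=d["pixels"];H,S,V=cv2.split(cv2.cvtColor(im,cv2.COLOR_BGR2HSV))
c=proj(d,(486.5,-96.8,61))[0].astype(int);print(c)
q,s,r=blob(im,((H<14)|(H>172))&(S>110)&(V>110),(c[0]-70,max(0,c[1]-70),c[0]+70,c[1]+70));print(q,s,r,back(d,r[0],60))
E
```

```text
n 6 t 21.73 p [490.9 -79.7 222.7] w 87.7 F [ 0.   0.9 -0.3] q6 -1.36
[0.0171, -0.0032, 0.0001, -0.18, 0.23, -0.19]
[0.0171, -0.0032, 0.0002, -0.18, 0.23, -0.19]
[0.0171, -0.0031, 0.0002, -0.18, 0.23, -0.19]
[0.0171, -0.0031, 0.0003, -0.18, 0.23, -0.19]
[0.0171, -0.003, 0.0003, -0.18, 0.23, -0.19]
[0.0171, -0.003, 0.0004, -0.18, 0.23, -0.19]
[299 220]
[298.67650919 219.67979003] [ 278  198   43   44 1524] ((299.0, 219.5), (43.0, 42.0), 90.0) [485.9 -96.7  60. ]
```

carry_out:
  commands:
    - [0.025, -0.004, 0, -0.2, 0.3, -0.2]
    - [0.03, -0.004, 0, -0.2, 0.3, -0.2]
    - [0.03, -0.004, 0, -0.2, 0.3, -0.2]
    - [0.02, -0.003, 0, -0.2, 0.2, -0.2]
    - [0, -0.002, 0, -0.2, 0.2, -0.2]
    - [0, 0, 0, 0, 0, 0]

```text
t: 22.52
ee_pos: [490.1, -87.1, 120.5]
orientation: [0.308, 1.54, -0.301]
ft_force: [-0.3, 0.9, 0.1]
width: 87.7
```

```bash
python3 - <<'E'
from h import *
plan((486.2,-96.7,37),-0.4,vmax=20)
E
```

```text
n 5 t 22.52 p [490.1 -87.1 120.5] w 87.7 F [-0.3  0.9  0.1] q6 -1.39
[0.0167, -0.0022, -0.0001, 0.13, 0.09, -0.07]
[0.0167, -0.0022, -0.0001, 0.13, 0.09, -0.07]
[0.0167, -0.0021, -0.0001, 0.13, 0.09, -0.07]
[0.0167, -0.0021, -0.0, 0.13, 0.09, -0.07]
[0.0167, -0.0021, -0.0, 0.13, 0.09, -0.07]
```

carry_out:
  commands:
    - [0.012, -0.007, 0, 0.1, 0.1, -0.1]
    - [0.012, -0.004, 0, 0.1, 0.1, -0.1]
    - [0.012, 0, 0, 0.1, 0.1, -0.1]
    - [0.01, 0, 0, 0.1, 0.1, 0]
    - [0, 0, 0, 0, 0, 0]

```text
t: 23.15
ee_pos: [487.0, -97.8, 72.9]
orientation: [0.31, 1.545, -0.31]
ft_force: [-0.7, 0.3, -0.6]
width: 87.7
```

```bash
python3 - <<'E'
from h import *
plan((486.2,-96.7,37),-0.4,vmax=12)
E
```

```text
n 3 t 23.15 p [487.  -97.8  72.9] w 87.7 F [-0.7  0.3 -0.6] q6 -1.4
[0.012, 0.0002, -0.0004, 0.08, 0.06, -0.01]
[0.012, 0.0002, -0.0004, 0.08, 0.06, -0.01]
[0.012, 0.0002, -0.0004, 0.08, 0.06, -0.01]
```

carry_out:
  commands:
    - [0.01, 0.0004, -0.0006, 0, 0, 0]
    - [0.01, 0.0003, -0.0004, 0, 0, 0]
    - [0.008, 0, 0, 0, 0, 0]
    - [0.002, 0, 0, 0, 0, 0]
    - [0, 0, 0, 0, 0, 0]

```text
t: 23.78
ee_pos: [486.6, -96.6, 40.7]
orientation: [0.31, 1.545, -0.31]
ft_force: [1.0, -0.6, 0.6]
width: 87.6
```

```bash
python3 - <<'E'
from h import *
plan((486.2,-96.7,37),-0.4,vmax=12)
E
```

```text
n 1 t 23.77 p [486.6 -96.6  40.7] w 87.6 F [ 1.  -0.6  0.6] q6 -1.4
[0.0037, -0.0003, -0.0004, 0.26, 0.17, -0.05]
```

carry_out:
  commands:
    - [0.0025, 0, 0, 0, 0, 0]
    - [0, 0, 0, 0, 0, 0]
    - [0, 0, 0, 0, 0, 0]
    - [0, 0, 0, 0, 0, 0]
    - [0, 0, 0, 0, 0, 0]
    - [0, 0, 0, 0, 0, 0]
    - [0, 0, 0, 0, 0, 0]
  grip: 1

```text
t: 24.65
ee_pos: [487.2, -96.7, 38.8]
orientation: [0.31, 1.544, -0.31]
ft_force: [-0.5, -0.1, -0.2]
width: 43.7
```

carry_out:
  commands:
    - [-0.008, 0, 0, 0, 0, 0]
    - [-0.015, 0, 0, 0, 0, 0]
    - [-0.025, 0, 0, 0, 0, 0]
    - [-0.03, 0, 0, 0, 0, 0]
    - [-0.02, 0, 0, 0, 0, 0]

```text
t: 25.28
ee_pos: [486.0, -96.4, 141.8]
orientation: [0.31, 1.545, -0.31]
ft_force: [-0.4, -0.3, -0.0]
width: 43.4
```

```bash
python3 - <<'E'
from h import *
plan((490.8,-315.5,140),-0.4,vmax=40)
E
```

```text
n 6 t 25.27 p [486.  -96.4 141.8] w 43.4 F [-0.4 -0.3 -0. ] q6 -1.4
[0.0003, -0.0334, 0.0148, 0.04, 0.03, -0.01]
[0.0003, -0.0334, 0.0148, 0.04, 0.03, -0.01]
[0.0003, -0.0334, 0.0149, 0.04, 0.03, -0.01]
[0.0003, -0.0333, 0.0149, 0.04, 0.03, -0.01]
[0.0003, -0.0333, 0.0149, 0.04, 0.03, -0.01]
[0.0003, -0.0333, 0.0149, 0.04, 0.03, -0.01]
```

carry_out:
  commands:
    - [0, -0.025, 0.011, 0, 0, 0]
    - [0, -0.0334, 0.0148, 0, 0, 0]
    - [0, -0.0334, 0.0149, 0, 0, 0]
    - [0, -0.0333, 0.0149, 0, 0, 0]
    - [0, -0.0333, 0.0149, 0, 0, 0]
    - [0, -0.025, 0.011, 0, 0, 0]
    - [0, 0, 0, 0, 0, 0]
    - [0, 0, 0, 0, 0, 0]

```text
t: 26.28
ee_pos: [492.9, -303.1, 154.2]
orientation: [0.307, 1.533, -0.31]
ft_force: [-0.7, 1.1, -1.2]
width: 43.5
```

```bash
python3 - <<'E'
from h import *
plan((490.8,-315.5,60),-0.4,vmax=20)
E
```

```text
n 5 t 26.27 p [ 492.9 -303.1  154.2] w 43.5 F [-0.7  1.1 -1.2] q6 -1.75
[0.0188, -0.0025, 0.0003, 0.07, 0.18, -0.01]
[0.0188, -0.0025, 0.0003, 0.07, 0.18, -0.01]
[0.0188, -0.0025, 0.0004, 0.07, 0.18, -0.01]
[0.0188, -0.0025, 0.0005, 0.07, 0.18, -0.01]
[0.0188, -0.0025, 0.0005, 0.07, 0.18, -0.01]
```

carry_out:
  commands:
    - [0.018, -0.005, 0, 0, 0.2, 0]
    - [0.018, -0.004, 0, 0, 0.2, 0]
    - [0.015, -0.002, 0, 0, 0.2, 0]
    - [0.008, 0, 0, 0, 0.1, 0]
    - [0, 0, 0, 0, 0, 0]

```text
t: 26.9
ee_pos: [488.2, -310.8, 89.7]
orientation: [0.309, 1.549, -0.305]
ft_force: [-0.3, -0.3, -0.5]
width: 43.6
```

```bash
python3 - <<'E'
from h import *
plan((490.8,-315.5,40),-0.4,vmax=15)
E
```

```text
n 4 t 26.9 p [ 488.2 -310.8   89.7] w 43.6 F [-0.3 -0.3 -0.5] q6 -1.77
[0.0124, -0.0009, 0.0011, 0.12, -0.01, -0.03]
[0.0124, -0.0009, 0.0011, 0.12, -0.01, -0.03]
[0.0124, -0.0008, 0.0011, 0.12, -0.01, -0.03]
[0.0124, -0.0008, 0.0011, 0.12, -0.01, -0.03]
```

carry_out:
  commands:
    - [0.012, -0.001, 0.001, 0, 0, 0]
    - [0.012, -0.001, 0.001, 0, 0, 0]
    - [0.01, -0.001, 0.001, 0, 0, 0]
    - [0.006, 0, 0, 0, 0, 0]
    - [0.002, 0, 0, 0, 0, 0]

```text
t: 27.52
ee_pos: [490.5, -315.2, 45.3]
orientation: [0.308, 1.548, -0.306]
ft_force: [0.2, 0.2, -1.2]
width: 43.7
```

carry_out:
  commands:
    - [0.001, 0, 0, 0, 0, 0]
    - [0.001, 0, 0, 0, 0, 0]
    - [0.001, 0, 0, 0, 0, 0]

```text
t: 27.9
ee_pos: [490.9, -315.4, 42.7]
orientation: [0.308, 1.547, -0.306]
ft_force: [0.5, 1.0, -0.1]
width: 43.8
```

carry_out:
  commands:
    - [0.001, 0, 0, 0, 0, 0]
    - [0.001, 0, 0, 0, 0, 0]
    - [0.001, 0, 0, 0, 0, 0]

```text
t: 28.28
ee_pos: [491.1, -315.5, 39.9]
orientation: [0.308, 1.547, -0.306]
ft_force: [0.2, -0.5, -0.5]
width: 43.5
```

carry_out:
  commands:
    - [0.001, 0, 0, 0, 0, 0]
    - [0.001, 0, 0, 0, 0, 0]

```text
t: 28.52
ee_pos: [491.2, -315.6, 37.8]
orientation: [0.308, 1.547, -0.306]
ft_force: [1.0, 0.6, -1.0]
width: 43.4
```

carry_out:
  commands:
    - [0.001, 0, 0, 0, 0, 0]
    - [0.0006, 0, 0, 0, 0, 0]

```text
t: 28.78
ee_pos: [491.2, -315.6, 36.8]
orientation: [0.308, 1.547, -0.306]
ft_force: [-2.7, 2.7, 10.6]
width: 43.5
```

carry_out:
  commands:
    - [0, 0, 0, 0, 0, 0]
    - [0, 0, 0, 0, 0, 0]
    - [0, 0, 0, 0, 0, 0]
    - [0, 0, 0, 0, 0, 0]
  grip: 0.3

```text
t: 29.28
ee_pos: [491.4, -315.7, 36.9]
orientation: [0.307, 1.546, -0.306]
ft_force: [-0.5, -0.8, -1.2]
width: 61.5
```

carry_out:
  commands:
    - [-0.01, 0, 0, 0, 0, 0]
    - [-0.02, 0, 0, 0, 0, 0]
    - [-0.04, 0, 0, 0, 0, 0]
    - [-0.05, 0, 0, 0, 0, 0]
    - [-0.05, 0, 0, 0, 0, 0]
    - [0, 0, 0, 0, 0, 0]

```text
t: 30.02
ee_pos: [491.5, -316.2, 218.6]
orientation: [0.306, 1.542, -0.307]
ft_force: [0.6, 0.1, -0.2]
width: 61.4
```

```bash
python3 - <<'E'
from h import *
a=ctrl.get_image("scene")["pixels"]
cv2.imwrite("pics/f1.png",cv2.resize(a,(800,600)))
E
```

```text
(no output)
```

View pics/f1.png

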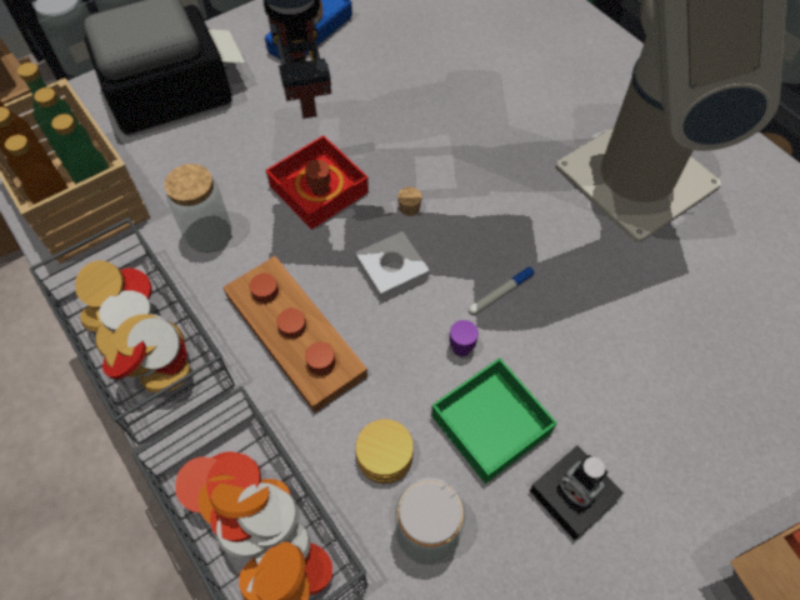

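The picture shows the bung upright in the red tray at (317,178), the test block empty at (392,262), and the gauge upright in its stand at (578,485). Everything else is where it was. The gripper is clear, so I'm handing in.

```bash
python3 -c "
from workcell import ctrl
print(ctrl.close_job())"
```

```text
the job is handed in; nothing more can be done
None
```

The red bung in the metal block read as hardened, so it is now in the red tray, and the job is handed in at about 30 s on the robot's clock.

- **Test:** I pressed the gauge upright onto the middle of the bung and held it for about 1.3 s. The push was about 11 to 12 N in all, and the highest I saw was about 13.6 N for a moment as the foot landed. The force sampled during the press is noisy by about 1 N.
- **Reading:** The hand stood among the red marks, at about 85 by eye from a coarse camera picture. The red lazy hand was still there after I lifted off.
- **Gauge:** It went back into its stand at the same height it was taken from (tool height 90.8 mm). It stands upright in the last picture.
- **Last checks:** The final picture shows the bung upright in the red tray and the test block empty. The other bungs, the purple look-alike and the bystanders are where they were, and the gripper is clear of everything.

One oddity: a sideways force of about 3 N showed during the press, though the tool was upright to within about 0.001 rad. No other check failed or disagreed.

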